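# Park the stamping shank in its slotted keeper dock

## Task

Take the tall flanged brass shank and put it away in the dock: bring it in upright over the dock's open apron and slide it sideways into the slot of the raised plate, fully home against the slot's closed end, so that its flange sits under the plate. Let go of it there, and leave the other two brass pieces standing where they are.

Things in the scene. Friction and masses are not known exactly. Their poses are not given: they have to be found in the camera images.
- shank_mid (a point): the shank to put away: upright brass barrel 30 mm in diameter, 110 mm tall in all, with a round flange 66 mm in diameter and 10 mm thick at its foot; 0.3 to 0.6 kg, stands loose on its flange on the table. The only piece both tall and flanged. The point lies on its axis, half-way up (55 mm above its underside); z points up along it
- dock: fixed; aluminium slab 130 mm wide, top 12 mm high; dark steel plate level above it, 36 to 44 mm high, on side walls (inner faces y +-55 mm) and back wall. Slot in plate 46 mm wide, open end x = -50, closed end x = +15 mm. Bare slab (apron) x = -130 to -50 mm. Origin: table height, under the axis of a 30 mm barrel that touches the closed end midway. x: level, into the slot along its middle; z up
- roller_mid (a point): bystander: a plain brass barrel without flange, 30 mm in diameter and 110 mm tall, standing loose on end; the point lies on its axis, half-way up
- foot_mid (a point): bystander: a short flanged brass foot, flange 66 mm in diameter and 10 mm thick, barrel 30 mm in diameter, only 45 mm tall in all, standing loose on its flange; the point lies on its axis, half-way up (22.5 mm)
Things that resemble listed ones, but are neither listed nor needed, are in the scene too. Leave any turquoise look-alike of the dock alone. Leave any blue look-alike of the part that bears shank_mid alone.

How it is judged:
At the end, for the whole second after the job is handed in: The shank stands upright (within 10 degrees) and still on the dock's slab, its barrel in the slot within 15 mm of the closed end and its flange under the plate (x of shank_mid in the frame of dock between -0.015 and 0.01 m and y of shank_mid in the frame of dock between -0.012 and 0.012 m and z of shank_mid in the frame of dock between 0.06 and 0.074 m and angle between shank_mid's own z axis and vertical below 0.17 rad and linear speed of shank below 0.02 m/s); the robot touches nothing.
It fails at once if the plain barrel is shifted by more than 30 mm or tipped over (distance of roller_mid from where it was at the start of the episode above 0.03 m or angle between roller_mid's own z axis and vertical above 0.5 rad).
It fails at once if the short flanged foot is shifted by more than 30 mm or tipped over (distance of foot_mid from where it was at the start of the episode above 0.03 m or angle between foot_mid's own z axis and vertical above 0.5 rad).
It also fails if it takes over 38 s, if anything falls off the work surface, if the arm or the gripper's body presses on something with over 40 N, if the wrist force passes 120 N, or if a joint passes its speed limit or range.

## Robot

A 7-joint arm with a two-finger parallel gripper is mounted at the origin on the work surface. World frame = base frame: x ahead of the robot, y to its left, z up, the work surface at z = 0. Lengths are in m, angles in rad, forces in N, time in s.
With the tool pointing down it reaches from about 0.4 to 0.85 m from the base axis. Payload 4.5 kg.
Tool frame: the origin (TCP) lies at the very end of the fingers, on their centre line; the grasp point (between the pads) lies 19 mm behind it; z points along the fingers, y is the line along which they close (so a half turn about z gives the same grasp; the last joint's range is limited). The gripper opens to 88 mm and grips with 3 to 60 N. Pads are 18 mm wide; open, the fingers measure 123 mm over their backs; the gripper's body (75 mm by 187 mm) begins 45 mm behind the grasp point.
Start: joints at [-1.096, 0.689, -0.195, 1.565, 0.157, 0.902, -0.215], TCP at [0.267, 0.565, 0.239] pointing down, gripper open.
Joint ranges: [-3.01, 3.01], [-0.46, 2.08], [-1.47, 1.51], [0.13, 2.56], [-1, 4.14], [0.04, 2.09], [-2.66, 2.66]. Speed limits (rad/s): [2.57, 2.57, 3.14, 3.14, 3.14, 3.14, 3.14].

## Interface

Orientations are given as a unit quaternion [w, x, y, z].
In Python, from station import manip, eyes, ticket gives the robot as it stands. The module is installed in compiled form; this text tells all that it offers.
- The arm moves only by the shell command python3 -m creep 'ROWS'. ROWS is JSON, a list of rows, each a list of 5 numbers: the shift along the tool's x, y, z in mm, then the turn about the tool's z in rad, then the finger opening in mm, from 0 to 88.1. A call has exactly 5 rows; each row shifts and turns the commanded pose from where the row before left it, along the tool's axes as they then stand; what a row does not reach is not made up. A row lasts 1/8 s, in which the tool goes at most 62.5 mm and 10.7 degrees, less where a joint would pass 70% of its speed; a pose out of reach is approached as far as the arm can. A call is refused whole if a number of a shift passes 62.5 or a number of a turn 0.188, either way. A call with a gripper value outside its range is refused whole. The fingers move at their own pace and stop on an object; the grip force is fixed at half the most. Time passes only in rows, so rows that do not move let the fingers close, or fill a call up. It gives the time, the measured TCP pose, the force, the opening and the grip force at its end, in the units of the state.
- manip.state(): the state, without advancing time (a new reading comes with each control period).
- eyes.get_image(name): name is "side" or "top" or "wrist"; returns a dict with "color" (420x560x3 uint8, red, green, blue), "fovy" (degrees; the focal length in pixels is half the picture's height over the tangent of half this angle, whatever the lens; pixels are square), "cx", "cy" (the principal point, pixels), "R" (3x3) and "t" (3): a world point X has camera coordinates R X + t; the wrist camera has in their place "mount" (4x4, takes a point from camera to tool coordinates, whose origin is the TCP and whose axes are the flange's). Camera axes: x right, y down, z forward; pixel columns grow to the right and rows downward; lengths in m; the calibration is good to about 2 mm. A picture is of the moment at which its call begins: read the wrist's pose just before it. There is no depth.
- ticket.sign_off(): hands the job in; it is judged then, once.
The state is a dict: "time": time; "q": joint angles; "qd": joint speeds; "effort": joint torques, N m; "tool_pos": TCP position; "orientation": TCP orientation; "contact_force": force on the tool from outside, world axes, zero at the start; "ft_torque": the same for the moment, N m; "grip_width": finger opening in m; "finger_force": force on a finger pad.
Only numpy, scipy, OpenCV 4.12 (cv2) and the standard library are available. Lean on these libraries where they do the work, as an engineer would, in place of code of your own. Each camera call takes 0.05 s, during which the arm holds its last target. There are 200 camera calls.

## Working session

There is one attempt and no reset: what is moved stays moved. The work goes in short steps, Python scripts to look and compute and a shell command to move; the robot and the scene stay as the last step left them, time stands still between calls to the robot, and variables do not carry over. Pictures are saved under pics/ and viewed, at most 10 in all, crops included, and the job is handed in when it is done.

```bash
mkdir -p pics
python3 - <<'E'
from station import manip,eyes
import cv2,pickle
s=manip.state();print(s)
d={}
for n in("side","top"):
    d[n]=eyes.get_image(n);print(n,{k:v for k,v in d[n].items() if k!="color"})
    cv2.imwrite(f"pics/{n}0.png",d[n]["color"][:,:,::-1])
pickle.dump(d,open("im0.pkl","wb"))
E
```

```text
{'time': 0.0, 'q': array([-1.09618012,  0.6900141 , -0.19451059,  1.56637412,  0.15734396,
        0.90249386, -0.21508333]), 'qd': array([ 5.88442965e-05, -1.16545060e-03, -2.95884599e-04, -3.95496179e-04,
        2.24767778e-04,  3.38727774e-04, -5.81189677e-04]), 'effort': array([-3.54048125e-04, -5.27551246e+01, -1.26679379e+00, -1.53422910e+01,
       -5.26209839e-02,  6.60053265e-03,  1.62948932e-04]), 'tool_pos': array([0.26645348, 0.56463726, 0.23788315]), 'orientation': array([-1.22542106e-04,  2.18564625e-01,  9.75822017e-01, -9.38498040e-04]), 'contact_force': array([ 0.02541392,  0.25260591, -0.07601345]), 'ft_torque': array([ 0.01420566,  0.00130595, -0.01120089]), 'finger_force': 0.0, 'grip_width': 0.08814174783062774}
side {'fovy': 57.53411817369766, 'cx': 282.57367729969695, 'cy': 211.0305145920508, 'R': array([[-0.98922941, -0.14569134,  0.01411384],
       [-0.10551576,  0.6429516 , -0.75860376],
       [ 0.10144748, -0.75192238, -0.65139937]]), 't': array([0.44970459, 0.1225098 , 0.71322848])}
top {'fovy': 46.054174710202204, 'cx': 277.8729017790819, 'cy': 215.50443448602223, 'R': array([[ 0.01094621, -0.99978488,  0.01761742],
       [-0.9955399 , -0.01254738, -0.09350331],
       [ 0.09370424, -0.01651534, -0.99546309]]), 't': array([-0.01699265,  0.47004883,  1.13092389])}
```

View pics/top0.png

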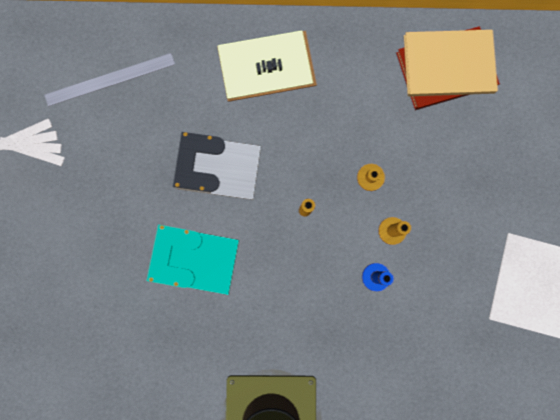

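View pics/side0.png

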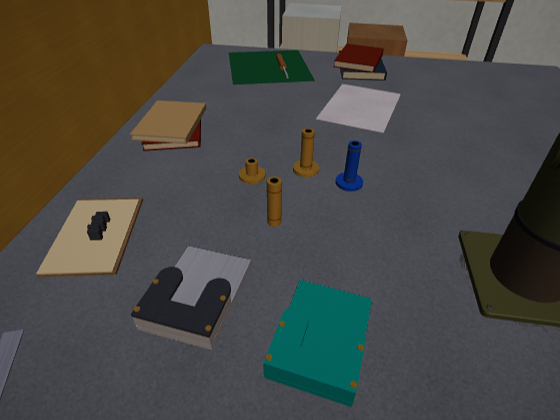

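Candidates for "tall and flanged" in the top view:
- **Brass at (393,231), top at (404,228):** tall and flanged.
- **Blue look-alike at (377,277):** excluded.
- **Short foot at (371,177):** not tall.
- **Roller at (308,207):** no flange.

In the side view the chosen piece is at (307,150). The dock is the grey and dark one, top (217,165) and side (190,300), not the turquoise one. Next I measure and check a crop.

```bash
cat > h.py <<'E'
import numpy as np,cv2
def ray(c,uv):
    f=210/np.tan(np.radians(c["fovy"]/2)); uv=np.atleast_2d(uv).astype(float)
    d=np.c_[(uv[:,0]-c["cx"])/f,(uv[:,1]-c["cy"])/f,np.ones(len(uv))]
    R,t=np.array(c["R"]),np.array(c["t"])
    return -R.T@t, d@R
def plane(c,uv,z):
    o,d=ray(c,uv); return o+d*((z-o[2])/d[:,2])[:,None]
def blobs(m,amin):
    cs,_=cv2.findContours(m.astype(np.uint8),cv2.RETR_EXTERNAL,cv2.CHAIN_APPROX_NONE)
    return [k[:,0] for k in cs if cv2.contourArea(k)>amin]
E
python3 - <<'E'
import pickle,cv2,numpy as np
from h import *
d=pickle.load(open("im0.pkl","rb"))
a=d["top"];b=d["side"]
cv2.imwrite("pics/crop.png",np.hstack([cv2.resize(a["color"][150:310,280:440],(400,400)),cv2.resize(b["color"][110:240,230:390],(400,400))])[:,:,::-1])
for n,c in d.items():
    h=cv2.cvtColor(c["color"],cv2.COLOR_RGB2HSV)
    br=(h[...,0]>12)&(h[...,0]<25)&(h[...,1]>150)&(h[...,2]>60)
    print(n)
    for k in blobs(br,60):
        x,y,w,hh=cv2.boundingRect(k)
        if 230<x<420 and 100<y<260: print("brass bbox",x,y,w,hh,"base pt",plane(c,[x+w/2,y+hh/2],.01).round(3))
    v=c["color"].astype(int)
    dk=(v.max(2)<75)&(v.max(2)-v.min(2)<20)
    roi=np.zeros(dk.shape,bool)
    if n=="top": roi[120:205,160:275]=1
    else: roi[255:350,120:260]=1
    for k in blobs(dk&roi,200):
        p=plane(c,k,.044)[:,:2]*1000
        print("dark",cv2.contourArea(k),[np.round(t,1) for t in cv2.minAreaRect(p.astype(np.float32))],cv2.boxPoints(cv2.minAreaRect(p.astype(np.float32))).round())
E
```

```text
side
brass bbox 267 177 15 50 base pt [[ 0.492 -0.129  0.01 ]]
brass bbox 239 158 26 26 base pt [[ 0.566 -0.24   0.01 ]]
brass bbox 293 129 26 48 base pt [[ 0.443 -0.345  0.01 ]]
dark 3571.5 [array([588.6, 173.7]), array([110.5, 134.5]), np.float64(82.8)] [[515. 127.]
 [648. 110.]
 [662. 220.]
 [529. 237.]]
top
brass bbox 379 218 32 26 base pt [[ 0.438 -0.289  0.01 ]]
brass bbox 300 199 15 17 base pt [[ 0.491 -0.082  0.01 ]]
brass bbox 358 164 26 27 base pt [[ 0.565 -0.233  0.01 ]]
dark 1551.0 [array([589.4, 172. ]), array([100.4, 127.9]), np.float64(83.0)] [[520. 130.]
 [647. 114.]
 [659. 214.]
 [532. 230.]]
```

View pics/crop.png

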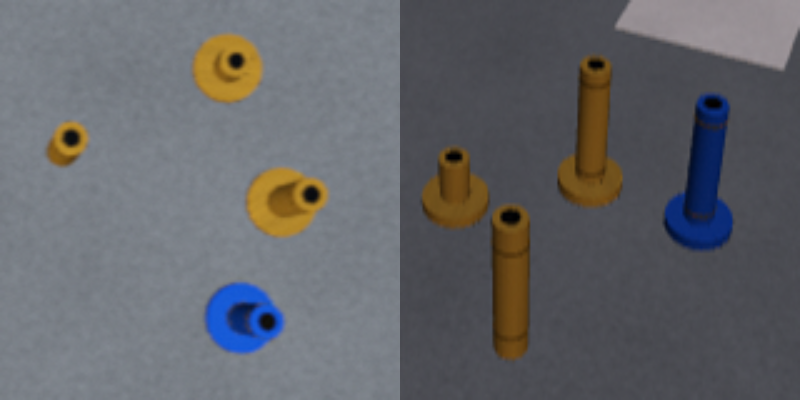

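The crop confirms it: the tall flanged brass shank is at top px (393,231), with its hole at (405,228) in the top view and (308,131) in the side view. Next I turn the tool so its y lies along dock x (about 83°), then move above the apron.

```bash
python3 -m creep '[[0,0,0,-0.16,88],[0,0,0,-0.16,88],[-46,-55,0,0,88],[-46,-55,0,0,88],[-46,-55,0,0,88]]'; python3 -m creep '[[-46,-55,0,0,88],[-46,-55,0,0,88],[-46,-55,0,0,88],[-46,-55,0,0,88],[-46,-55,0,0,88]]'
python3 - <<'E'
from station import manip,eyes
import cv2,pickle,numpy as np
from h import *
d=pickle.load(open("im0.pkl","rb"))
print("hole top",plane(d["top"],[404.8,227.6],.11).round(4),"side",plane(d["side"],[308.4,130.8],.11).round(4))
print("flange top",plane(d["top"],[392.4,230.8],.01).round(4))
s=manip.state();print(s["q"].round(2),s["tool_pos"],s["orientation"])
w=eyes.get_image("wrist");print({k:v for k,v in w.items() if k!="color"})
pickle.dump((s,w),open("w1.pkl","wb"));cv2.imwrite("pics/w1.png",w["color"][:,:,::-1])
E
```

```text
time: 0.72
tool_pos: [0.3696, 0.4061, 0.2384]
orientation: [0.0, 0.06, 0.998, -0.0]
contact_force: [0.2, -0.5, -0.7]
grip_width: 0.0882
finger_force: 0.0
time: 1.35
tool_pos: [0.5396, 0.144, 0.2385]
orientation: [-0.0, 0.06, 0.998, 0.0]
contact_force: [1.3, 0.6, -0.0]
grip_width: 0.0881
finger_force: 0.0
hole top [[ 0.4392 -0.2845  0.11  ]] side [[ 0.4364 -0.2821  0.11  ]]
flange top [[ 0.4385 -0.2825  0.01  ]]
[-0.13  0.61 -0.35  1.76  0.27  0.81  0.84] [0.53962559 0.14404181 0.23851011] [-1.79749336e-04  6.02633309e-02  9.98182496e-01  5.76223376e-05]
{'fovy': 61.05557254300159, 'cx': 280.9677040225, 'cy': 213.82557967194828, 'mount': array([[-5.19014194e-04, -9.50408314e-01, -3.11004448e-01,
         8.12431206e-02],
       [ 9.99999721e-01, -3.25943296e-04, -6.72771185e-04,
        -1.58687412e-04],
       [ 5.38037513e-04, -3.11004710e-01,  9.50408218e-01,
        -1.45141975e-01],
       [ 0.00000000e+00,  0.00000000e+00,  0.00000000e+00,
         1.00000000e+00]])}
```

View pics/w1.png

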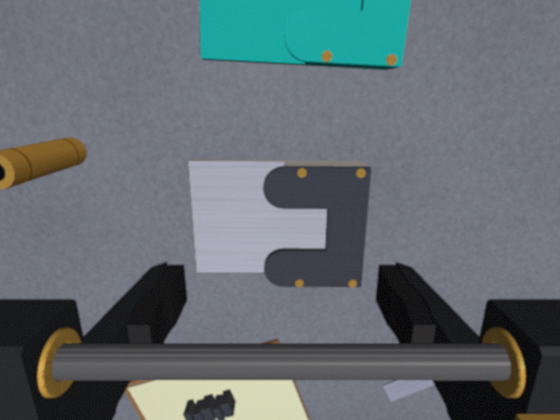

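The wrist view shows the real dock. The slot's closed end is at px x≈326, its edges at y≈208 and 249, its tips at x≈264, and the apron to the left. I'll measure it by colour mask on the z=44 mm plane.

```bash
cat >> h.py <<'E'
from scipy.spatial.transform import Rotation as Ro
def wcam(s,w):
    q=s["orientation"];T=np.eye(4);T[:3,:3]=Ro.from_quat(q[[1,2,3,0]]).as_matrix();T[:3,3]=s["tool_pos"]
    M=np.linalg.inv(T@w["mount"]);return dict(w,R=M[:3,:3],t=M[:3,3])
E
python3 - <<'E'
import pickle
from h import *
s,w=pickle.load(open("w1.pkl","rb"));c=wcam(s,w)
v=w["color"].astype(int);L=v.max(2)
dk=L<95
up=[];lo=[];end=[]
for x in range(288,318,2):
    col=np.where(~dk[185:270,x]&(L[185:270,x]>110))[0]+185; up.append((x,col.min()-.5));lo.append((x,col.max()+.5))
for y in range(216,244,2):
    r=np.where(L[y,270:360]>110)[0]+270; end.append((r.max()+.5,y))
P=[plane(c,np.array(k),.044)[:,:2]*1000 for k in(up,lo,end)]
for p in P:
    m=cv2.fitLine(p.astype(np.float32),cv2.DIST_HUBER,0,.01,.01).ravel();print("line ang",np.degrees(np.arctan2(m[1],m[0])).round(2),"pt",m[2:].round(1))
a=np.radians(83.1)
ex=np.array([np.cos(a),np.sin(a)]);ey=np.array([-ex[1],ex[0]])
U,Lw,E=[np.median(p,0) for p in P]
print("slot width",(U-Lw)@ey, "(46)")
cy=((U+Lw)/2)@ey;cx=np.median(P[2]@ex)-15
O=cx*ex+cy*ey;print("origin",O.round(1))
tip=plane(c,[[264,188],[264,268]],.044)[:,:2]*1000;print("tips dock x",(tip@ex-cx).round(1),"(-50)")
sh=np.array([438.5,-283.]);tcp=s["tool_pos"][:2]*1000
print("shank rel tcp tool xy",(sh-tcp)@ey,(sh-tcp)@ex,"origin-shank",(O-sh)@ey,(O-sh)@ex)
R=Ro.from_quat(s["orientation"][[1,2,3,0]]).as_matrix();print(R.round(3))
E
```

```text
line ang 83.07 pt [565.5 164.7]
line ang 83.07 pt [609.2 156.1]
line ang -7.36 pt [591.8 183.4]
slot width 44.44936312492208 (46)
origin [588.4 168.8]
tips dock x [-47.4 -48.7] (-50)
shank rel tcp tool xy 49.08972171171314 -436.0978052402686 origin-shank -94.51366243767995 466.4843087664335
[[-0.993  0.12  -0.   ]
 [ 0.12   0.993  0.   ]
 [ 0.     0.    -1.   ]]
```

```bash
python3 -m creep '[[5,-44,0,0,88],[5,-44,0,0,88],[5,-44,0,0,88],[5,-44,0,0,88],[5,-44,0,0,88]]'; python3 -m creep '[[5,-44,0,0,88],[5,-44,0,0,88],[5,-44,0,0,88],[5,-44,0,0,88],[4,-40,0,0,88]]';python3 -m creep '[[0,0,0,0,88],[0,0,0,0,88],[0,0,0,0,88],[0,0,0,0,88],[0,0,0,0,88]]'
python3 - <<'E'
from station import manip,eyes
import pickle
from h import *
s=manip.state();w=eyes.get_image("wrist");print(s["q"].round(2))
pickle.dump((s,w),open("w2.pkl","wb"));cv2.imwrite("pics/w2.png",w["color"][:,:,::-1])
E
```

```text
time: 2.02
tool_pos: [0.4869, -0.0707, 0.2385]
orientation: [-0.0, 0.06, 0.998, -0.0]
contact_force: [0.7, 0.4, -0.4]
grip_width: 0.0881
finger_force: 0.0
time: 2.65
tool_pos: [0.4369, -0.2824, 0.2384]
orientation: [-0.0, 0.061, 0.998, 0.0]
contact_force: [0.9, 0.2, -0.1]
grip_width: 0.0875
finger_force: 0.0
time: 3.28
tool_pos: [0.4379, -0.2804, 0.2387]
orientation: [0.0, 0.06, 0.998, 0.0]
contact_force: [-0.1, 0.6, -0.1]
grip_width: 0.0876
finger_force: 0.0
[ 0.73  0.57 -0.4   1.87  0.31  0.76  1.61]
```

View pics/w2.png

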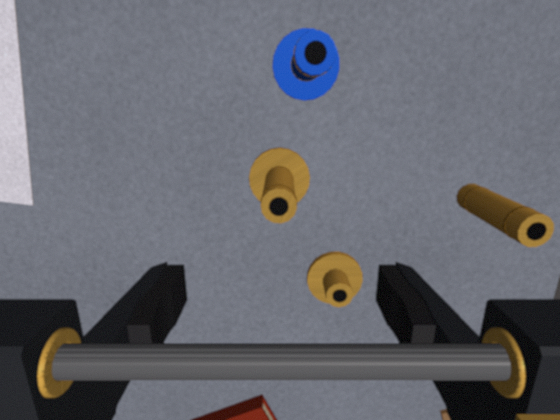

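The shank's hole is at px (279,206) and its flange centre at about (279,178), so it is centred laterally. Blue is at (306,64), the foot at (335,278) and the roller at (505,215).

Run:
```python
import pickle
from h import *
s,w=pickle.load(open("w2.pkl","rb"));c=wcam(s,w)
R=Ro.from_quat(s["orientation"][[1,2,3,0]]).as_matrix()
for uv,z in(((279,206),.11),((279,178),.01),((315,53),.11),((340,296),.045)):
    p=plane(c,uv,z)[0];print(p.round(4),"tool mm",((p-s["tool_pos"])@R*1000).round(1))
```

```text
[ 0.4395 -0.2825  0.11  ] tool mm [ -1.8  -1.9 128.7]
[ 0.4384 -0.283   0.01  ] tool mm [ -0.8  -2.5 228.7]
[ 0.3307 -0.2436  0.11  ] tool mm [110.9  23.7 128.7]
[ 0.5679 -0.2321  0.045 ] tool mm [-123.3   63.5  193.7]
```

Three measurements agree (438–439, −283). I descend with the TCP to about 66 mm and close.

```bash
python3 -m creep '[[-1,-2,35,0,88],[0,0,40,0,88],[0,0,40,0,88],[0,0,35,0,88],[0,0,22,0,88]]';python3 -m creep '[[0,0,0,0,88],[0,0,0,0,0],[0,0,0,0,0],[0,0,0,0,0],[0,0,0,0,0]]';python3 -m creep '[[0,0,0,0,0],[0,0,0,0,0],[0,0,0,0,0],[0,0,-5,0,0],[0,0,-10,0,0]]'
```

```text
time: 3.95
tool_pos: [0.4381, -0.2827, 0.0651]
orientation: [-0.001, 0.06, 0.998, 0.0]
contact_force: [-0.6, -0.2, 0.3]
grip_width: 0.0877
finger_force: 0.0
time: 4.58
tool_pos: [0.4387, -0.2833, 0.0671]
orientation: [0.0, 0.06, 0.998, -0.0]
contact_force: [0.4, -1.1, -0.3]
grip_width: 0.0499
finger_force: 0.0
time: 5.2
tool_pos: [0.4379, -0.2829, 0.0817]
orientation: [-0.001, 0.06, 0.998, 0.0]
contact_force: [0.9, 1.2, -3.4]
grip_width: 0.029
finger_force: 30.0
```

Gripped. Next I lift, then carry over the roller with the underside above 150 mm.

```bash
python3 -m creep '[[0,0,-30,0,0],[0,0,-35,0,0],[0,0,-35,0,0],[0,0,-30,0,0],[0,0,-20,0,0]]'
python3 -m creep '[[-5,20,0,0,0],[-8,30,0,0,0],[-10,38,0,0,0],[-10,38,0,0,0],[-10,38,0,0,0]]';python3 -m creep '[[-10,38,0,0,0],[-10,38,0,0,0],[-10,38,0,0,0],[-10,38,0,0,0],[-6,25,0,0,0]]';python3 -m creep '[[-6,25,0,0,0],[0,6,0,0,0],[0,0,0,0,0],[0,0,0,0,0],[0,0,0,0,0]]'
python3 - <<'E'
from station import manip,eyes
import pickle
from h import *
s=manip.state();w=eyes.get_image("wrist");sd=eyes.get_image("side");print(s["q"].round(2))
R=Ro.from_quat(s["orientation"][[1,2,3,0]]).as_matrix()
o=np.array([.5884,.170,s["tool_pos"][2]]);print("dock pos of tcp",-((o-s["tool_pos"])@R*1000).round(1))
pickle.dump((s,w,sd),open("w3.pkl","wb"));cv2.imwrite("pics/w3.png",np.hstack([cv2.resize(w["color"],(400,300)),cv2.resize(sd["color"],(400,300))])[:,:,::-1])
E
```

```text
time: 5.82
tool_pos: [0.4383, -0.2832, 0.2336]
orientation: [0.001, 0.06, 0.998, -0.0]
contact_force: [0.7, -0.5, -4.1]
grip_width: 0.0292
finger_force: 30.0
time: 6.45
tool_pos: [0.5007, -0.1244, 0.2321]
orientation: [-0.0, 0.06, 0.998, -0.0]
contact_force: [0.7, -0.9, -3.4]
grip_width: 0.0291
finger_force: 30.0
time: 7.08
tool_pos: [0.5678, 0.047, 0.2322]
orientation: [-0.0, 0.059, 0.998, 0.001]
contact_force: [0.0, -0.2, -2.8]
grip_width: 0.0293
finger_force: 30.0
time: 7.7
tool_pos: [0.5773, 0.0733, 0.2317]
orientation: [-0.0, 0.061, 0.998, -0.0]
contact_force: [-1.0, -0.1, -2.1]
grip_width: 0.0291
finger_force: 30.0
[ 0.    0.65 -0.35  1.7   0.29  0.84  0.97]
dock pos of tcp [ -0.8 -97.3   0.1]
```

View pics/w3.png

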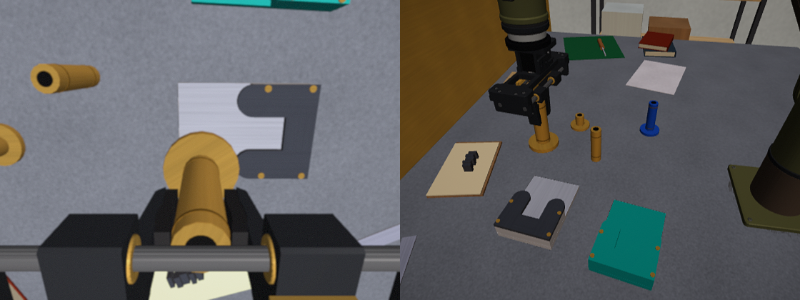

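The shank is held upright; the flange at (202,165) in the left half is over the apron side of the slot, and the bystanders are undisturbed. I lower to about 6 mm above the slab.

```bash
python3 -m creep '[[0,0,35,0,0],[0,0,40,0,0],[0,0,40,0,0],[1,0,25,0,0],[0,0,7,0,0]]';python3 -m creep '[[0,0,0,0,0],[0,0,0,0,0],[0,0,0,0,0],[0,0,0,0,0],[0,0,0,0,0]]'
python3 - <<'E'
from station import manip,eyes
import pickle
from h import *
s=manip.state();w=eyes.get_image("wrist");sd=eyes.get_image("side")
pickle.dump((s,w,sd),open("w4.pkl","wb"));cv2.imwrite("pics/w4.png",np.hstack([cv2.resize(w["color"],(400,300)),cv2.resize(sd["color"][200:380,100:340],(400,300))])[:,:,::-1])
E
```

```text
time: 8.43
tool_pos: [0.5756, 0.0744, 0.0833]
orientation: [-0.001, 0.06, 0.998, -0.0]
contact_force: [0.7, -0.6, -3.5]
grip_width: 0.0293
finger_force: 30.0
time: 9.05
tool_pos: [0.5767, 0.0748, 0.085]
orientation: [0.0, 0.06, 0.998, 0.0]
contact_force: [-0.4, 0.5, -2.9]
grip_width: 0.0292
finger_force: 30.0
```

View pics/w4.png

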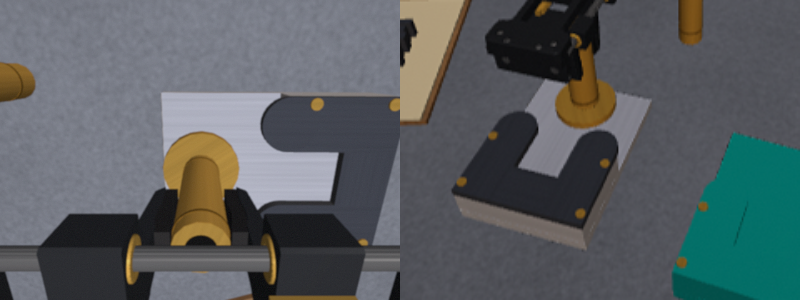

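The flange is low over the apron and in front of the slot. One lateral check of flange against slot midline:

Run:
```python
import pickle
from h import *
s,w,_=pickle.load(open("w4.pkl","rb"));c=wcam(s,w)
R=Ro.from_quat(s["orientation"][[1,2,3,0]]).as_matrix()
f=lambda uv,z:((plane(c,np.array(uv)*1.4,z)-s["tool_pos"])@R*1000).round(1)
print("flange l,r,top",f([[163,168],[239,168],[201,132]],.028))
print("slot up/lo/end",f([[310,152],[310,203],[342,160]],.044))
```

```text
flange l,r,top [[  1.4 -32.5  57. ]
 [  1.4  32.4  57. ]
 [ 32.9  -0.   57. ]]
slot up/lo/end [[ 20.9  83.8  41. ]
 [-23.2  89.6  41. ]
 [ 14.4 109.5  41. ]]
```

Slot midline is −1 mm and the travel is about 95 mm. Sliding in.

```bash
python3 -m creep '[[-1,10,0,0,0],[0,15,0,0,0],[0,15,0,0,0],[0,15,0,0,0],[0,15,0,0,0]]';python3 -m creep '[[0,12,0,0,0],[0,6,0,0,0],[0,3,0,0,0],[0,1,0,0,0],[0,0,0,0,0]]'
```

```text
time: 9.78
tool_pos: [0.586, 0.1457, 0.0847]
orientation: [-0.0, 0.06, 0.998, 0.0]
contact_force: [0.4, 1.0, -4.4]
grip_width: 0.0291
finger_force: 30.0
time: 10.4
tool_pos: [0.5887, 0.1655, 0.0847]
orientation: [-0.0, 0.061, 0.998, -0.0]
contact_force: [-0.1, -1.4, -3.6]
grip_width: 0.0293
finger_force: 30.0
```

Travelled 92 mm without contact. I creep on until it touches.

```bash
python3 -m creep '[[0,1,0,0,0],[0,1,0,0,0],[0,1,0,0,0],[0,0,0,0,0],[0,0,0,0,0]]';python3 -m creep '[[0,1,0,0,0],[0,1,0,0,0],[0,0,0,0,0],[0,0,0,0,0],[0,0,0,0,0]]'
```

```text
time: 11.02
tool_pos: [0.589, 0.169, 0.0847]
orientation: [-0.0, 0.06, 0.998, -0.0]
contact_force: [0.6, 0.3, -3.8]
grip_width: 0.0293
finger_force: 30.0
time: 11.65
tool_pos: [0.5892, 0.1701, 0.0847]
orientation: [-0.0, 0.061, 0.998, -0.001]
contact_force: [-0.6, -3.7, -1.9]
grip_width: 0.0297
finger_force: 30.0
```

Contact at the closed end (−3.7 N). I ease back 0.5 mm and lower to the slab.

```bash
python3 -m creep '[[0,-0.5,1,0,0],[0,0,1,0,0],[0,0,1,0,0],[0,0,1,0,0],[0,0,0,0,0]]';python3 -m creep '[[0,0,1,0,0],[0,0,1,0,0],[0,0,0,0,0],[0,0,0,0,0],[0,0,0,0,0]]'
```

```text
time: 12.28
tool_pos: [0.5891, 0.1701, 0.0805]
orientation: [-0.0, 0.06, 0.998, -0.0]
contact_force: [0.3, -5.1, -2.2]
grip_width: 0.0293
finger_force: 30.0
time: 12.9
tool_pos: [0.5892, 0.1701, 0.0787]
orientation: [-0.0, 0.06, 0.998, -0.0]
contact_force: [-1.6, -4.8, -1.1]
grip_width: 0.0291
finger_force: 30.0
```

```bash
python3 -m creep '[[0,0,1,0,0],[0,0,1,0,0],[0,0,0,0,0],[0,0,0,0,0],[0,0,0,0,0]]'
```

```text
time: 13.52
tool_pos: [0.5892, 0.17, 0.0786]
orientation: [0.0, 0.061, 0.998, -0.0]
contact_force: [-4.0, -6.5, 13.5]
grip_width: 0.0295
finger_force: 30.0
```

Seated on the slab (+13.5 N, no further drop). I ease off, then open.

```bash
python3 -m creep '[[0,0,-1,0,0],[0,0,0,0,0],[0,0,0,0,40],[0,0,0,0,50],[0,0,0,0,60]]';python3 -m creep '[[0,0,0,0,80],[0,0,0,0,80],[0,0,0,0,80],[0,0,0,0,80],[0,0,0,0,80]]'; python3 -m creep '[[0,0,-10,0,80],[0,0,-20,0,80],[0,0,-40,0,80],[0,0,-40,0,80],[0,0,-30,0,80]]'
python3 - <<'E'
from station import manip,eyes
import pickle
from h import *
s=manip.state();w=eyes.get_image("wrist");sd=eyes.get_image("side")
pickle.dump((s,w,sd),open("w5.pkl","wb"));cv2.imwrite("pics/w5.png",np.hstack([cv2.resize(w["color"],(400,300)),cv2.resize(sd["color"][100:370,60:420],(400,300))])[:,:,::-1])
E
```

```text
time: 14.15
tool_pos: [0.5895, 0.1721, 0.0779]
orientation: [0.0, 0.06, 0.998, 0.001]
contact_force: [-0.5, -0.4, -1.0]
grip_width: 0.0571
finger_force: 0.0
time: 14.78
tool_pos: [0.5892, 0.1705, 0.0777]
orientation: [0.0, 0.06, 0.998, 0.0]
contact_force: [0.2, -0.6, 0.4]
grip_width: 0.0803
finger_force: 0.0
time: 15.4
tool_pos: [0.5897, 0.1707, 0.2204]
orientation: [0.001, 0.06, 0.998, 0.001]
contact_force: [0.4, -0.8, 0.6]
grip_width: 0.0798
finger_force: 0.0
```

View pics/w5.png

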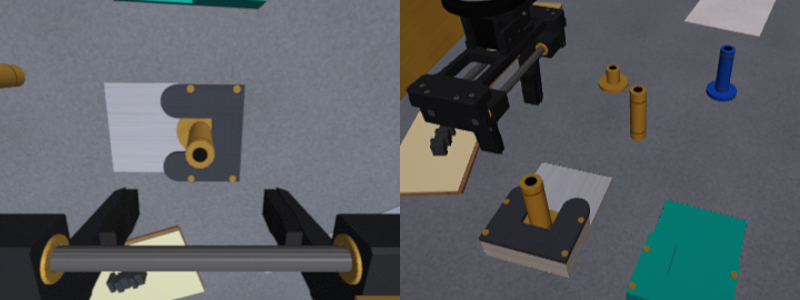

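The shank stands upright at the closed end with its flange under the plate; its hole is at (200,155) in the left half. The bystanders are unmoved. A quick numeric check, then sign off.

Run:
```python
import pickle
from h import *
from station import ticket
s,w,_=pickle.load(open("w5.pkl","rb"));c=wcam(s,w)
a=np.radians(83.1);ex=np.array([np.cos(a),np.sin(a)]);ey=np.array([-ex[1],ex[0]])
e=(plane(c,[280,217],.122)[0,:2]-[.5885,.170])*1000
print("top in dock",e@ex,e@ey)
if abs(e@ex)<8 and abs(e@ey)<8: print(ticket.sign_off())
```

```text
top in dock -0.031009704361544786 -2.1140097685814925
the job is handed in; nothing more can be done
None
```

The shank is upright and fully home in the dock's slot, with its flange under the plate and the gripper clear. The last check put its top within about 2 mm of the slot axis, both bystanders look unmoved, and I handed the job in at about 15.5 s; no verdict came back.

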